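Find the hidden catch of the child-safe tablet box and open it

TASK

The child-safe box of dishwasher tablets is shut, and its hidden catch is one of the five look-alike wooden tiles let into the front rim of its top: only that one gives. Feel across the tiles with a fingertip, press the one that gives until the lid springs up, then push the lid back with the finger until it leans open on its hinges, and leave the catch free. Go gently, grip and lift nothing, and leave the things around the box where they are.

Things in the scene. Friction and masses are not known exactly. Their poses are not given: they have to be found in the camera images.
- box: Low pale-wood box with a flush hinged lid, 148 (x) x 240 (y) x 95 mm high, fixed on the worktop, slightly turned. Origin: centre of its underside; z up, +x from the front rim to the hinged back, y along the rim. The front 44 mm of the top is the fixed rim (x -74 to -30 mm); the lid lies behind it, from x = -30 mm. Tablets inside reach 40 mm above the worktop.
- tile_row (a point): Centre of the row of five look-alike darker wooden tiles, on their top face, 2 mm below the rim (box frame: x -52, y 0, z 93 mm; axes as the box). Each tile is 33 (x) x 38 (y) mm; centres at y = -80, -40, 0, 40, 80 mm from here. Four are solid; one, another each time, is the catch, and looks do not tell which.
- catch (a joint): How far the catch tile is down, m: 0 = level with the other tiles, 0.007 = fully down. Sprung: starts to give at 1.5 N, is fully down at 4 to 5 N, comes back when let go. Rim and neighbours do not give, so the whole fingertip must be within the tile. The lid is let go at about 0.004 to 0.005.
- hinge (a point): Middle of the lid's hinge line, which runs along y (box frame: x 68, y 0, z 95 mm; axes as the box).
- lid (a joint): Opening angle of the lid, rad: 0 = shut. Leaf 97 (x) x 238 (y) x 12 mm; a steel angle strip stands out 17 mm from its inner face along the free edge. Let go, it springs up within a second to about 1.2 (edge 35 mm in front of the hinge line, 90 mm above it) and rests there; from there it is free, under 2 N at the edge. Upright at 1.57; past about 1.75 it falls back of itself onto its stop at 2.09 (120 deg) and stays.
- lid_edge (a point): Middle of the lid's free edge, on its outer (top) face, 97 mm from the hinge line.
- mug: Loose bystander, to be left where it stands. Mug with handle, 90 mm wide, 88 high, beside the right end of the box. Origin: centre of the underside.
- brush: Loose bystander, to be left where it stands. Wooden dish brush 196 mm long, 38 high, lying beside the left end of the box. Origin: centre of the underside.
- bowl: Loose bystander, to be left where it stands. Small white bowl, 105 mm across, 51 high, left of the brush. Origin: centre of the underside.
- shaker: Loose bystander, to be left where it stands. Glass salt shaker, 44 mm across, 90 high, just beside the right end of the box. Origin: centre of the underside.
- soap: Loose bystander, to be left where it stands. Bar of soap, 40 x 58 x 22 mm, in front of the mug. Origin: centre of the underside.

How it is judged:
By the outcome, as a careful person would: the job done as asked, in the order asked, and still so for the second after the job is handed in, with the robot touching nothing.
It also fails if it takes over 51 s, if anything falls off the work surface, if the arm or the gripper's body presses on something with over 40 N, if the wrist force passes 120 N, or if a joint passes its speed limit or range.

ROBOT

A 6-joint arm with a two-finger parallel gripper is mounted at the origin on a cart in front of the work surface, level with it; the furniture and walls round the work are solid. World frame = base frame: x ahead of the robot, y to its left, z up, the work surface at z = 0. Lengths are in m, angles in rad, forces in N, time in s.
With the tool pointing down it reaches from about 0.375 to 0.975 m from the base axis. Payload 3.8 kg.
Tool frame: the origin (TCP) lies at the very end of the fingers, on their centre line; the grasp point (between the pads) lies 19 mm behind it (bot.grip_point_offset is the distance from the TCP to the grasp point, in m); z points along the fingers, x is the direction in which the jaws open and shut, and the axes are right-handed (so a half turn about z gives the same grasp; the last joint's range is limited). The gripper opens to 85 mm and grips with 20 to 120 N. Pads are 22 mm wide; open, the fingers measure 114 mm over their backs; the gripper's body (76 mm by 85 mm) begins 54 mm behind the grasp point. The pads swing forward as they close: fully open they stand 13 mm farther back than shut.
Start: joints at [-1.244, 0.264, 1.604, -0, 1.274, -0.037], TCP at [0.24, -0.631, 0.231] pointing down, gripper open.
Joint ranges: [-2.63, 2.63], [-0.94, 2.18], [0.31, 2.57], [-1.31, 4.45], [0, 2.66], [-2.55, 2.55]. Speed limits (rad/s): [2.57, 2.57, 3.14, 3.14, 3.14, 3.14].

INTERFACE

Orientations are given as a rotation vector (axis times angle).
In Python, from workcell import bot, read_camera gives the robot as it stands.
- The arm moves only by the tool arm_command, never from a script. Its argument "rows" is a list of rows, each an object with "delta_rot": the turn, a rotation vector about the tool's x, y, z in rad, a list of three; "xyz": the shift along the tool's x, y, z in m, a list of three; "gripper": the finger opening in m, from 0 to 0.0854. A call has 1 to 12 rows; each row shifts and turns the commanded pose from where the row before left it, along the tool's axes as they then stand; what a row does not reach is not made up. A row lasts 1/10 s, in which the tool goes at most 50 mm and 8.59 degrees, less where a joint would pass 70% of its speed; a pose out of reach is approached as far as the arm can. A call is refused whole if a number of a shift passes 0.05 or a number of a turn 0.15, either way. A call with a gripper value outside its range is refused whole. The fingers move at their own pace and stop on an object; "force" is the grip in N (left out, the last holds). Time passes only in rows, so rows that do not move let the fingers close. It gives the time, the measured TCP pose, the force and the opening at its end, in the units of the state.
- bot.read_state(): the state, without advancing time (a new reading comes with each control period).
- read_camera(name): name is "side" or "top" or "wrist"; returns a dict with "pixels" (400x640x3 uint8, red, green, blue), "range_z" (400x640 float32, m along the optical axis (not along the pixel's ray), 0 where there is no reading), "intrinsics" (3x3 intrinsics, pixels), "dist_coeffs" ([k1, k2, p1, p2, k3] as OpenCV has them; the pictures are not rectified), "camera_from_world" (4x4, takes a point from world to camera coordinates). Camera axes: x right, y up, looking along -z (the intrinsics and any distortion apply to the point x, -y, -z); pixel columns grow to the right and rows downward; lengths in m; the calibration is good to about 2 mm. A picture is of the moment at which its call begins.
- bot.finish_job(): hands the job in, once; it reports no verdict.
The state is a dict: "time": time; "q": joint angles; "joint_vel": joint speeds; "joint_torque": joint torques, N m; "tool_pos": TCP position; "tcp_rot": TCP orientation; "wrist_force": force on the tool from outside, world axes, zero at the start; "torque": the same for the moment, N m; "width": opening from 0.0 (shut) to 1.0 (fully open).
Only numpy, scipy, OpenCV 4.12 (cv2) and the standard library are available. Lean on these libraries where they do the work, as an engineer would, in place of code of your own. Each camera call takes 0.05 s, during which the arm holds its last target.

## Working session

There is one attempt and no reset: what is moved stays moved. The work goes in short steps, Python scripts to look and compute and a tool call to move; the robot and the scene stay as the last step left them, time stands still between calls to the robot, and variables do not carry over. Pictures are saved under pics/ and viewed, and the job is handed in when it is done.

Besides the shell and the picture viewer there is one more tool, called after "Emit:" as name(argument=value, ...) on one line, values as JSON. arm_command: Moves the arm, as the interface text tells. Its arguments: {"type":"object","properties":{"rows":{"type":"array","items":{"type":"object","properties":{"delta_rot":{"type":"array","items":{"type":"number"}},"xyz":{"type":"array","items":{"type":"number"}},"gripper":{"type":"number"}}}},"force":{"type":"number"}},"required":["rows"]}

```bash
mkdir -p pics; ls
cat > h.py <<'E'
import numpy as np,cv2
from workcell import bot, read_camera
def shot(n,f):
    c=read_camera(n); cv2.imwrite('pics/'+f,c['pixels'][:,:,::-1]); np.savez('pics/'+f[:-4]+'.npz',**c); return c
def rays(c,px):
    px=np.array(px,float).reshape(-1,1,2)
    u=cv2.undistortPoints(px,c['intrinsics'],c['dist_coeffs'])[:,0]
    d=np.c_[u[:,0],-u[:,1],-np.ones(len(u))]
    T=np.linalg.inv(c['camera_from_world']); return T[:3,3],d@T[:3,:3].T
def onplane(c,px,z):
    o,d=rays(c,px); s=(z-o[2])/d[:,2]; return o+d*s[:,None]
E
python3 - <<'E'
from h import *
for n in ['top','side','wrist']:
    c=shot(n,n+'0.png'); T=np.linalg.inv(c['camera_from_world']); print(n,T[:3,3].round(3),c['intrinsics'][0,0])
s=bot.read_state(); print(s)
E
```

```text
pics
top [0.299 0.083 1.275] 494.91555082834844
side [-0.091  0.629  1.012] 416.96969222519294
wrist [ 0.305 -0.605  0.373] 276.59169033387826
{'time': 0.15, 'q': array([-1.24389762e+00,  2.64581693e-01,  1.60506267e+00,  2.23581032e-05,
        1.27369939e+00, -3.69110564e-02]), 'joint_vel': array([-0.00144787, -0.00273873, -0.00402595,  0.00076036, -0.00042182,
        0.00063228]), 'joint_torque': array([ 6.55228323e-04, -5.15906990e+01, -3.67959344e+01,  1.86829351e-05,
        8.02532129e-03,  2.09664000e-05]), 'tool_pos': array([ 0.24000643, -0.63028394,  0.23024568]), 'tcp_rot': array([-2.58577376e+00,  1.78232795e+00,  2.18479792e-03]), 'wrist_force': array([ 0.26224449, -0.13653405, -1.01215663]), 'torque': array([-0.04530856, -0.02518536,  0.01947709]), 'width': 1.0017490294225067}
```

View pics/top0.png

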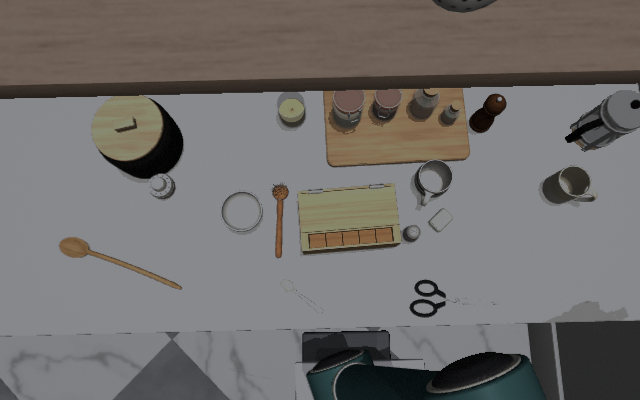

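View pics/side0.png

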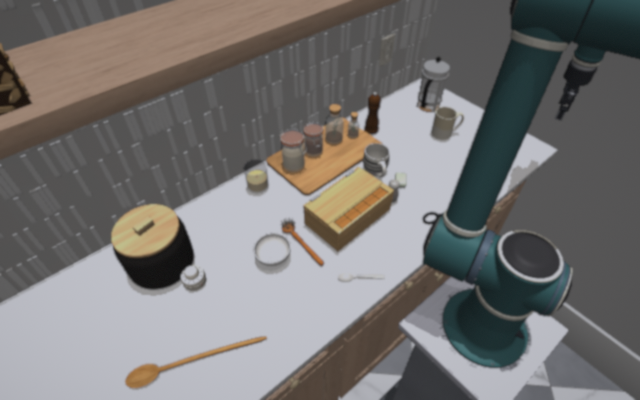

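The top view shows the box at about (349,218), its orange tiles from (308,240) to (395,236), the lid behind, the shaker at (412,233) and the brush at (280,220). Next I'll measure the box.

Run:
```python
from h import *
c=dict(np.load('pics/top0.npz'))
im=c['pixels']; hsv=cv2.cvtColor(im,cv2.COLOR_RGB2HSV)
print(hsv[238,320],hsv[238,350],hsv[210,350],hsv[250,350],hsv[229,350])
def big(m):
    n,l,s,ce=cv2.connectedComponentsWithStats(m.astype(np.uint8)); i=1+s[1:,4].argmax(); return l==i,s[i],ce[i]
roi=np.zeros(im.shape[:2],bool); roi[175:262,292:405]=1
h=hsv[...,0].astype(int)
for r in range(224,250,2): print(r,[tuple(hsv[r,x]) for x in (335,)])
m=(h<16)&(hsv[...,1]>130)&roi
ys,xs=np.nonzero(m); print(m.sum(),xs.min(),xs.max(),ys.min(),ys.max())
r=cv2.minAreaRect(np.c_[xs,ys].astype(np.float32)); print(r)
P=onplane(c,cv2.boxPoints(r),.093); print(P.round(4)); print('tile centre',P.mean(0).round(4), 'sides',np.linalg.norm(np.diff(P[[0,1,2]],axis=0),axis=1))
w=((hsv[...,1]>70)&roi); w,_,_=big(w)
# points on top by depth
o,d=rays(c,np.c_[np.nonzero(w)[1],np.nonzero(w)[0]]); z=c['range_z'][w]
X=o+d*z[:,None]; 
t=X[:,2]>.085; print('topz',np.median(X[t,2]),t.sum())
pts=np.c_[np.nonzero(w)[1],np.nonzero(w)[0]][t]
Pw=onplane(c,pts,.095)[:,:2].astype(np.float32)
r2=cv2.minAreaRect(Pw); print('box top',r2)
cv2.imwrite('pics/crop0.png',cv2.resize(im[170:265,280:420,::-1],None,fx=5.5,fy=5.5,interpolation=cv2.INTER_NEAREST))
```

```text
[ 14 135 123] [ 14 132 131] [ 24  72 135] [14 39 72] [ 27  62 132]
224 [(np.uint8(29), np.uint8(60), np.uint8(135))]
226 [(np.uint8(31), np.uint8(56), np.uint8(136))]
228 [(np.uint8(31), np.uint8(59), np.uint8(135))]
230 [(np.uint8(23), np.uint8(53), np.uint8(134))]
232 [(np.uint8(13), np.uint8(133), np.uint8(71))]
234 [(np.uint8(14), np.uint8(132), np.uint8(129))]
236 [(np.uint8(14), np.uint8(133), np.uint8(125))]
238 [(np.uint8(14), np.uint8(136), np.uint8(124))]
240 [(np.uint8(15), np.uint8(130), np.uint8(131))]
242 [(np.uint8(15), np.uint8(129), np.uint8(132))]
244 [(np.uint8(14), np.uint8(130), np.uint8(131))]
246 [(np.uint8(22), np.uint8(73), np.uint8(126))]
248 [(np.uint8(17), np.uint8(95), np.uint8(99))]
560 309 392 228 246
((350.60992431640625, 236.80055236816406), (12.841551780700684, 82.45259094238281), 85.16958618164062)
[[ 0.4547  0.1133  0.093 ]
 [ 0.4666 -0.0848  0.093 ]
 [ 0.4357 -0.0857  0.093 ]
 [ 0.4239  0.1113  0.093 ]]
tile centre [0.4452 0.0135 0.093 ] sides [0.1984424  0.03095791]
topz 0.09222577733216242 1335
box top ((0.44208285212516785, 0.013819113373756409), (0.05187205970287323, 0.23406222462654114), 4.007410526275635)
```

View pics/crop0.png

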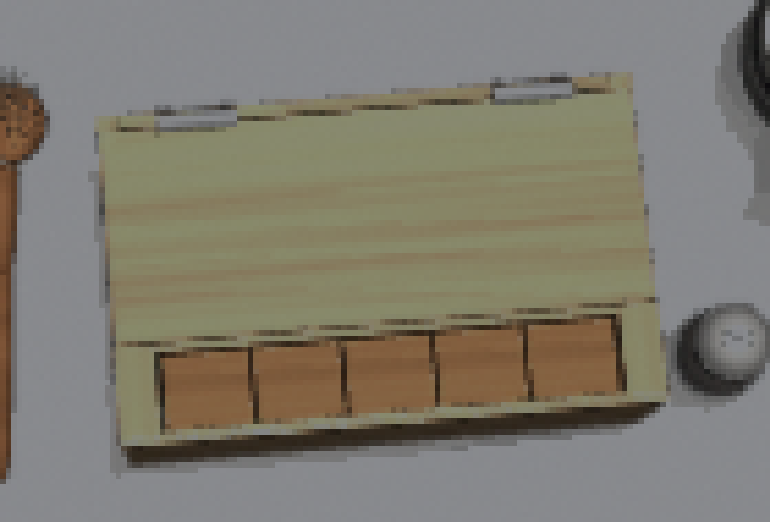

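Run:
```python
from h import *
c=dict(np.load('pics/top0.npz'))
f=lambda L:np.array(L,float)/5.5+[280,170]-.5
A=onplane(c,f([(99,118),(632,73),(664,400),(122,443)]),.095)
B=onplane(c,f([(161,353),(618,316),(625,392),(163,430)]),.093)
G=onplane(c,f([(252,388),(344,380),(436,372),(529,365)]),.093)
for P in (A,B):
    print(P.mean(0).round(4),[np.linalg.norm(P[i]-P[(i+1)%4]).round(4) for i in range(4)],
     [np.degrees(np.arctan2(-(P[i]-P[j])[0],(P[i]-P[j])[1])).round(2) for i,j in((0,1),(3,2))])
print(G.round(4),np.diff(G,axis=0))
yaw=np.radians(3.9)
R=np.array([[np.cos(yaw),-np.sin(yaw)],[np.sin(yaw),np.cos(yaw)]])
print('tile row from box',A.mean(0)[:2]+R@[-.052,0])
# bystanders / shelf: depth points
H,W=c['range_z'].shape; uu,vv=np.meshgrid(np.arange(W),np.arange(H))
for u,v in [(330,40),(330,85),(435,180),(412,233),(440,218),(320,90),(350,210),(350,240)]:
    o,d=rays(c,[(u,v)]); print((u,v),(o+d*c['range_z'][v,u])[0].round(3))
```

```text
[0.4952 0.0171 0.095 ] [np.float64(0.238), np.float64(0.1462), np.float64(0.236), np.float64(0.1445)] [np.float64(3.53), np.float64(3.13)]
[0.4441 0.0133 0.093 ] [np.float64(0.2006), np.float64(0.0334), np.float64(0.2017), np.float64(0.0336)] [np.float64(3.25), np.float64(3.3)]
[[ 0.4389  0.0745  0.093 ]
 [ 0.4414  0.0343  0.093 ]
 [ 0.4439 -0.0059  0.093 ]
 [ 0.446  -0.0465  0.093 ]] [[ 0.00251182 -0.04016129  0.        ]
 [ 0.00251369 -0.04020673  0.        ]
 [ 0.00206696 -0.04066914  0.        ]]
tile row from box [0.44328202 0.01354483]
(330, 40) [0.671 0.064 0.613]
(330, 85) [0.613 0.065 0.586]
(435, 180) [ 0.6   -0.219  0.008]
(412, 233) [ 0.451 -0.135  0.09 ]
(440, 218) [ 0.497 -0.222  0.019]
(320, 90) [0.613 0.08  0.568]
(350, 210) [0.51  0.013 0.095]
(350, 240) [0.437 0.016 0.095]
```

Tile row is at about (0.444, 0.0134), yaw 3.3°, and the sizes match: 201 × 33.5 mm and a 40 mm pitch. I'll shut the gripper and travel over the right-hand tile.

```bash
cat >> h.py <<'E'
from scipy.spatial.transform import Rotation as Ro
YAW=np.radians(3.3); C=np.array([.444,.0134])
def b2w(x,y,z):  # box frame, row centre based x=-.052
    R=np.array([[np.cos(YAW),-np.sin(YAW)],[np.sin(YAW),np.cos(YAW)]])
    return np.r_[C+R@[x+.052,y],z]
def to(t):
    s=bot.read_state(); R=Ro.from_rotvec(s['tcp_rot'])
    Rg=Ro.from_matrix(np.c_[[-np.sin(YAW),np.cos(YAW),0],[np.cos(YAW),np.sin(YAW),0],[0,0,-1]])
    print('t',s['time'],'pos',s['tool_pos'].round(4),'F',s['wrist_force'].round(2),'w',round(s['width'],3))
    print('tool delta',R.inv().apply(np.array(t)-s['tool_pos']).round(4),'rot',(R.inv()*Rg).as_rotvec().round(4))
E
python3 -c "
from h import *
t=b2w(-.053,-.08,.2);print(t);to(t)"
```

```text
[ 0.44760678 -0.06652491  0.2       ]
t 0.15 pos [ 0.24   -0.6303  0.2302] F [ 0.26 -0.14 -1.01] w 1.002
tool delta [-0.4529 -0.3946  0.0311] rot [-2.5000e-03  3.0000e-04 -2.8354e+00]
```

Emit:
arm_command(rows=[{"xyz": [-0.0375, -0.0325, 0], "delta_rot": [0, 0, 0], "gripper": 0}, {"xyz": [-0.0375, -0.0325, 0], "delta_rot": [0, 0, 0], "gripper": 0}, {"xyz": [-0.0375, -0.0325, 0], "delta_rot": [0, 0, 0], "gripper": 0}, {"xyz": [-0.0375, -0.0325, 0], "delta_rot": [0, 0, 0], "gripper": 0}, {"xyz": [-0.0375, -0.0325, 0], "delta_rot": [0, 0, 0], "gripper": 0}, {"xyz": [-0.0375, -0.0325, 0], "delta_rot": [0, 0, 0], "gripper": 0}, {"xyz": [-0.0375, -0.0325, 0], "delta_rot": [0, 0, 0], "gripper": 0}, {"xyz": [-0.0375, -0.0325, 0], "delta_rot": [0, 0, 0], "gripper": 0}, {"xyz": [-0.0375, -0.0325, 0], "delta_rot": [0, 0, 0], "gripper": 0}, {"xyz": [-0.0375, -0.0325, 0], "delta_rot": [0, 0, 0], "gripper": 0}, {"xyz": [-0.0375, -0.0325, 0], "delta_rot": [0, 0, 0], "gripper": 0}, {"xyz": [-0.0375, -0.0325, 0], "delta_rot": [0, 0, 0], "gripper": 0}])

```text
time: 1.35
tool_pos: [0.4446, -0.0695, 0.2313]
tcp_rot: [-2.586, 1.783, -0.001]
wrist_force: [1.6, -0.2, 0.8]
width: 0.002
```

Emit:
arm_command(rows=[{"xyz": [0, 0, 0], "delta_rot": [0, 0, -0.145], "gripper": 0}, {"xyz": [0, 0, 0], "delta_rot": [0, 0, -0.145], "gripper": 0}, {"xyz": [0, 0, 0], "delta_rot": [0, 0, -0.145], "gripper": 0}, {"xyz": [0, 0, 0], "delta_rot": [0, 0, -0.145], "gripper": 0}, {"xyz": [0, 0, 0], "delta_rot": [0, 0, -0.145], "gripper": 0}, {"xyz": [0, 0, 0], "delta_rot": [0, 0, -0.145], "gripper": 0}, {"xyz": [0, 0, 0], "delta_rot": [0, 0, -0.145], "gripper": 0}, {"xyz": [0, 0, 0], "delta_rot": [0, 0, -0.145], "gripper": 0}, {"xyz": [0, 0, 0], "delta_rot": [0, 0, -0.145], "gripper": 0}, {"xyz": [0, 0, 0], "delta_rot": [0, 0, -0.145], "gripper": 0}, {"xyz": [0, 0, 0], "delta_rot": [0, 0, -0.145], "gripper": 0}, {"xyz": [0, 0, 0], "delta_rot": [0, 0, -0.145], "gripper": 0}])

```text
time: 2.55
tool_pos: [0.4442, -0.0714, 0.231]
tcp_rot: [-3.028, -0.836, 0.001]
wrist_force: [-0.2, 0.5, 0.3]
width: -0.0
```

```bash
python3 -c "
from h import *
t=b2w(-.053,-.08,.11);print(t);to(t);print(bot.read_state()['q'].round(2))"
```

```text
[ 0.44760678 -0.06652491  0.11      ]
t 2.55 pos [ 0.4442 -0.0714  0.231 ] F [-0.23  0.47  0.26] w -0.0
tool delta [ 0.0055 -0.0024  0.121 ] rot [-6.0000e-04  1.0000e-04 -1.0895e+00]
[-0.21 -0.17  2.06  0.    1.26 -0.75]
```

Emit:
arm_command(rows=[{"xyz": [0, 0, 0.01], "delta_rot": [0, 0, -0.136], "gripper": 0}, {"xyz": [0, 0, 0.01], "delta_rot": [0, 0, -0.136], "gripper": 0}, {"xyz": [0, 0, 0.01], "delta_rot": [0, 0, -0.136], "gripper": 0}, {"xyz": [0, 0, 0.01], "delta_rot": [0, 0, -0.136], "gripper": 0}, {"xyz": [0, 0, 0.01], "delta_rot": [0, 0, -0.136], "gripper": 0}, {"xyz": [0, 0, 0.01], "delta_rot": [0, 0, -0.136], "gripper": 0}, {"xyz": [0, 0, 0.01], "delta_rot": [0, 0, -0.136], "gripper": 0}, {"xyz": [0, 0, 0.01], "delta_rot": [0, 0, -0.136], "gripper": 0}, {"xyz": [0, 0, 0], "delta_rot": [0, 0, 0], "gripper": 0}])

```text
time: 3.45
tool_pos: [0.443, -0.0712, 0.1496]
tcp_rot: [-2.163, -2.275, 0.003]
wrist_force: [-0.3, 0.5, 0.3]
width: 0.003
```

```bash
python3 -c "
from h import *
t=b2w(-.053,-.08,.105);print(t);to(t);print(bot.read_state()['q'].round(2))
shot('wrist','w1.png')
a=shot('top','t1.png');cv2.imwrite('pics/t1c.png',cv2.resize(a['pixels'][170:265,280:420,::-1],None,fx=5.5,fy=5.5,interpolation=cv2.INTER_NEAREST))"
```

```text
[ 0.44760678 -0.06652491  0.105     ]
t 3.45 pos [ 0.443  -0.0712  0.1496] F [-0.31  0.47  0.32] w 0.003
tool delta [0.0044 0.005  0.0445] rot [-0.0034 -0.001  -0.0071]
[-0.21 -0.1   2.15  0.    1.09 -1.84]
```

View pics/w1.png

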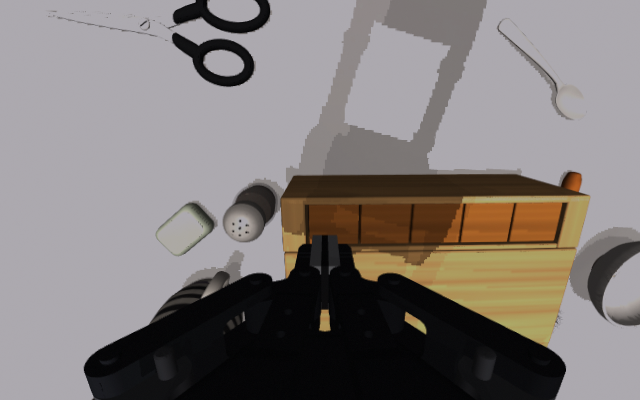

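View pics/t1c.png

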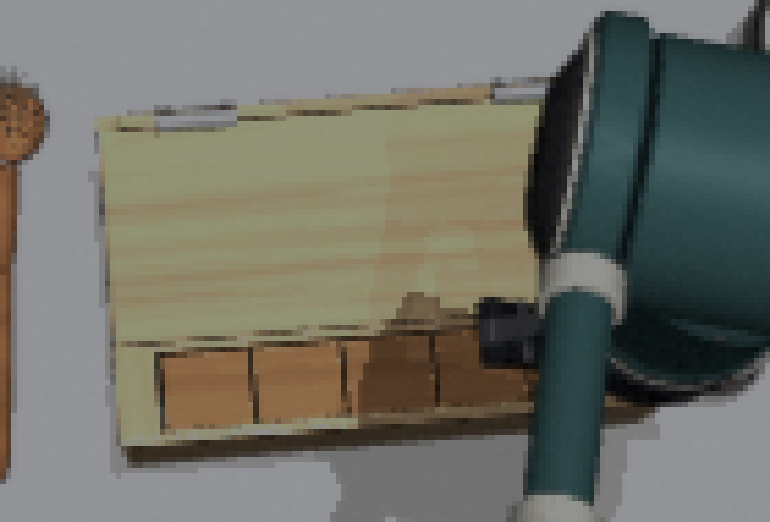

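```bash
python3 -c "
from h import *
c=dict(np.load('pics/w1.npz'))
P=onplane(c,[(305,203),(557,201),(564,242),(305,244)],.093);print(P.round(4),P.mean(0))
print(b2w(-.0355,-.1,.093),b2w(-.0685,.1,.093))
"
```

```text
[[ 0.432  -0.0856  0.093 ]
 [ 0.4206  0.1093  0.093 ]
 [ 0.4546  0.1258  0.093 ]
 [ 0.4656 -0.0846  0.093 ]] [0.44320539 0.01623925 0.093     ]
[ 0.46622904 -0.08548438  0.093     ] [0.42177096 0.11228438 0.093     ]
```

Emit:
arm_command(rows=[{"xyz": [0.0045, 0.005, 0.015], "delta_rot": [-0.003, -0.001, -0.007], "gripper": 0}, {"xyz": [0, 0, 0.02], "delta_rot": [0, 0, 0], "gripper": 0}, {"xyz": [0, 0, 0.01], "delta_rot": [0, 0, 0], "gripper": 0}, {"xyz": [0, 0, 0.005], "delta_rot": [0, 0, 0], "gripper": 0}, {"xyz": [0, 0, 0], "delta_rot": [0, 0, 0], "gripper": 0}, {"xyz": [0, 0, 0], "delta_rot": [0, 0, 0], "gripper": 0}])

```text
time: 4.15
tool_pos: [0.45, -0.0669, 0.102]
tcp_rot: [2.155, 2.281, 0.003]
wrist_force: [0.3, -0.6, 0.2]
width: 0.003
```

Emit:
arm_command(rows=[{"xyz": [0, 0, 0.002], "delta_rot": [0, 0, 0], "gripper": 0}, {"xyz": [0, 0, 0.001], "delta_rot": [0, 0, 0], "gripper": 0}, {"xyz": [0, 0, 0], "delta_rot": [0, 0, 0], "gripper": 0}])

```text
time: 4.45
tool_pos: [0.4495, -0.0668, 0.0985]
tcp_rot: [2.155, 2.282, 0.003]
wrist_force: [-0.3, -0.0, -0.7]
width: -0.001
```

```bash
python3 -c "
from h import *
t=b2w(-.053,-.08,.093);to(t)"
```

```text
t 4.45 pos [ 0.4495 -0.0668  0.0985] F [-0.25 -0.04 -0.74] w -0.001
tool delta [ 0.0004 -0.0019  0.0055] rot [ 0.0034  0.0011 -0.0005]
```

Emit:
arm_command(rows=[{"xyz": [0, -0.002, 0.001], "delta_rot": [0, 0, 0], "gripper": 0}, {"xyz": [0, 0, 0.001], "delta_rot": [0, 0, 0], "gripper": 0}, {"xyz": [0, 0, 0.001], "delta_rot": [0, 0, 0], "gripper": 0}, {"xyz": [0, 0, 0], "delta_rot": [0, 0, 0], "gripper": 0}])

```text
time: 4.85
tool_pos: [0.4473, -0.0669, 0.0951]
tcp_rot: [2.155, 2.282, 0.002]
wrist_force: [0.4, 0.3, -0.4]
width: -0.002
```

Emit:
arm_command(rows=[{"xyz": [0, 0, 0.001], "delta_rot": [0, 0, 0], "gripper": 0}, {"xyz": [0, 0, 0], "delta_rot": [0, 0, 0], "gripper": 0}])

```text
time: 5.05
tool_pos: [0.4474, -0.0669, 0.0941]
tcp_rot: [2.155, 2.282, 0.002]
wrist_force: [-0.7, -0.1, 0.3]
width: -0.002
```

Emit:
arm_command(rows=[{"xyz": [0, 0, 0.001], "delta_rot": [0, 0, 0], "gripper": 0}, {"xyz": [0, 0, 0], "delta_rot": [0, 0, 0], "gripper": 0}])

```text
time: 5.25
tool_pos: [0.4474, -0.0669, 0.0932]
tcp_rot: [2.155, 2.282, 0.002]
wrist_force: [-0.4, 0.0, -0.1]
width: -0.001
```

Emit:
arm_command(rows=[{"xyz": [0, 0, 0.0005], "delta_rot": [0, 0, 0], "gripper": 0}, {"xyz": [0, 0, 0], "delta_rot": [0, 0, 0], "gripper": 0}])

```text
time: 5.45
tool_pos: [0.4474, -0.0669, 0.0929]
tcp_rot: [2.155, 2.282, 0.002]
wrist_force: [-1.8, 0.9, 0.7]
width: 0.002
```

Emit:
arm_command(rows=[{"xyz": [0, 0, 0.0005], "delta_rot": [0, 0, 0], "gripper": 0}, {"xyz": [0, 0, 0], "delta_rot": [0, 0, 0], "gripper": 0}])

```text
time: 5.65
tool_pos: [0.4474, -0.0669, 0.0923]
tcp_rot: [2.155, 2.282, 0.002]
wrist_force: [-2.0, -0.4, 2.9]
width: 0.001
```

Emit:
arm_command(rows=[{"xyz": [0, 0, 0.0005], "delta_rot": [0, 0, 0], "gripper": 0}, {"xyz": [0, 0, 0], "delta_rot": [0, 0, 0], "gripper": 0}])

```text
time: 5.85
tool_pos: [0.4474, -0.0669, 0.0918]
tcp_rot: [2.155, 2.282, 0.002]
wrist_force: [-1.4, 0.0, 1.5]
width: -0.002
```

Emit:
arm_command(rows=[{"xyz": [0, 0, 0.0005], "delta_rot": [0, 0, 0], "gripper": 0}, {"xyz": [0, 0, 0], "delta_rot": [0, 0, 0], "gripper": 0}])

```text
time: 6.05
tool_pos: [0.4474, -0.0669, 0.0913]
tcp_rot: [2.155, 2.282, 0.002]
wrist_force: [-0.9, 0.5, 2.7]
width: -0.005
```

The tip follows the command down with only about 2 N, so this tile seems to give. I'll go on in small steps.

Emit:
arm_command(rows=[{"xyz": [0, 0, 0.0005], "delta_rot": [0, 0, 0], "gripper": 0}, {"xyz": [0, 0, 0.0005], "delta_rot": [0, 0, 0], "gripper": 0}, {"xyz": [0, 0, 0], "delta_rot": [0, 0, 0], "gripper": 0}])

```text
time: 6.35
tool_pos: [0.4474, -0.0669, 0.0902]
tcp_rot: [2.155, 2.282, 0.002]
wrist_force: [-0.9, -0.1, 2.9]
width: 0.004
```

Emit:
arm_command(rows=[{"xyz": [0, 0, 0.0005], "delta_rot": [0, 0, 0], "gripper": 0}, {"xyz": [0, 0, 0.0005], "delta_rot": [0, 0, 0], "gripper": 0}, {"xyz": [0, 0, 0], "delta_rot": [0, 0, 0], "gripper": 0}])

```text
time: 6.65
tool_pos: [0.4474, -0.0669, 0.0891]
tcp_rot: [2.155, 2.282, 0.002]
wrist_force: [-0.8, -0.2, 1.3]
width: 0.003
```

```bash
python3 -c "
from h import *
to(b2w(-.053,-.08,.093))
shot('side','s2.png');shot('wrist','w2.png')"
```

```text
t 6.65 pos [ 0.4474 -0.0669  0.0891] F [-0.82 -0.24  1.35] w 0.003
tool delta [ 0.0004  0.0002 -0.0039] rot [ 0.0031  0.001  -0.0004]
```

View pics/s2.png

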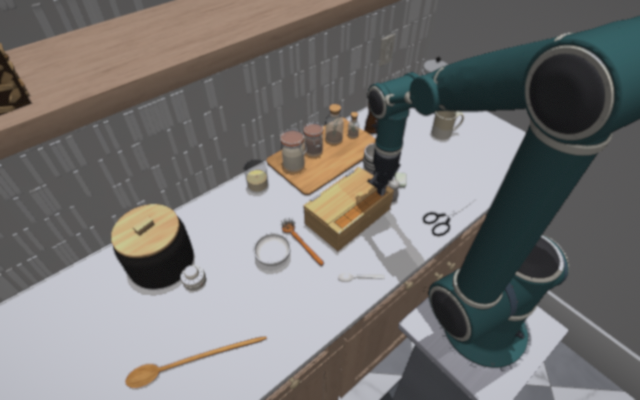

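View pics/w2.png

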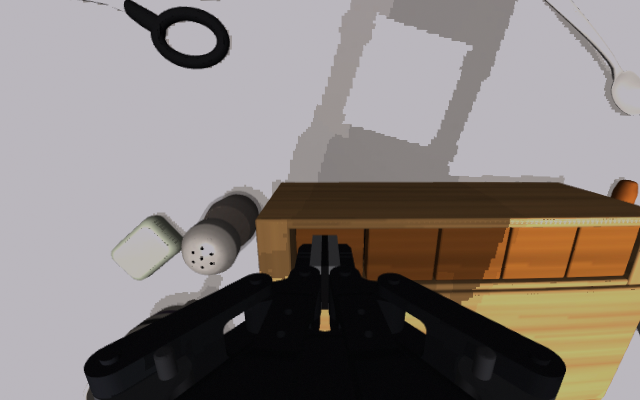

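The finger is inside the tile (gap lines at x≈293 and 367, finger at 308–348), the tile is down about 4 mm, and the lid is still shut. I'll press further.

Emit:
arm_command(rows=[{"xyz": [0, 0, 0.0005], "delta_rot": [0, 0, 0], "gripper": 0}, {"xyz": [0, 0, 0.0005], "delta_rot": [0, 0, 0], "gripper": 0}, {"xyz": [0, 0, 0.0005], "delta_rot": [0, 0, 0], "gripper": 0}, {"xyz": [0, 0, 0], "delta_rot": [0, 0, 0], "gripper": 0}, {"xyz": [0, 0, 0], "delta_rot": [0, 0, 0], "gripper": 0}, {"xyz": [0, 0, 0], "delta_rot": [0, 0, 0], "gripper": 0}])

```text
time: 7.35
tool_pos: [0.4474, -0.0669, 0.0877]
tcp_rot: [2.155, 2.282, 0.002]
wrist_force: [-0.4, 0.4, 1.7]
width: 0.001
```

```bash
python3 -c "
from h import *
to(b2w(-.053,-.08,.093))
shot('side','s3.png')"
```

```text
t 7.35 pos [ 0.4474 -0.0669  0.0877] F [-0.43  0.35  1.74] w 0.001
tool delta [ 0.0004  0.0002 -0.0053] rot [ 0.003   0.001  -0.0004]
```

View pics/s3.png

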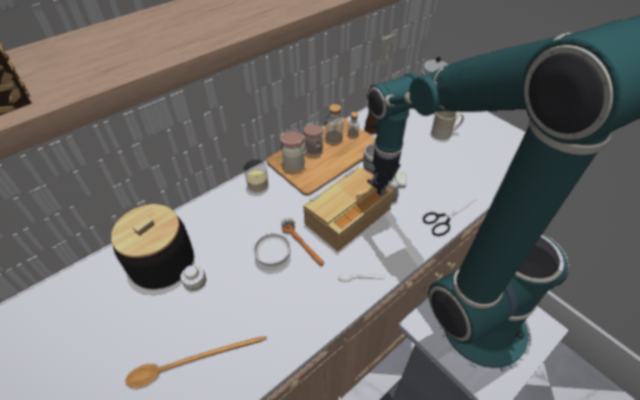

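Emit:
arm_command(rows=[{"xyz": [0, 0, 0.0005], "delta_rot": [0, 0, 0], "gripper": 0}, {"xyz": [0, 0, 0.0005], "delta_rot": [0, 0, 0], "gripper": 0}, {"xyz": [0, 0, 0], "delta_rot": [0, 0, 0], "gripper": 0}, {"xyz": [0, 0, 0], "delta_rot": [0, 0, 0], "gripper": 0}, {"xyz": [0, 0, 0], "delta_rot": [0, 0, 0], "gripper": 0}])

```text
time: 7.9
tool_pos: [0.4475, -0.0669, 0.0869]
tcp_rot: [2.155, 2.282, 0.002]
wrist_force: [-1.4, -0.2, 3.3]
width: -0.001
```

```bash
python3 -c "
from h import *
to(b2w(-.053,-.08,.093))
shot('side','s4.png')
shot('wrist','w4.png')"
```

```text
t 7.9 pos [ 0.4475 -0.0669  0.0869] F [-1.41 -0.22  3.27] w -0.001
tool delta [ 0.0004  0.0002 -0.0061] rot [ 0.003   0.001  -0.0004]
```

View pics/s4.png

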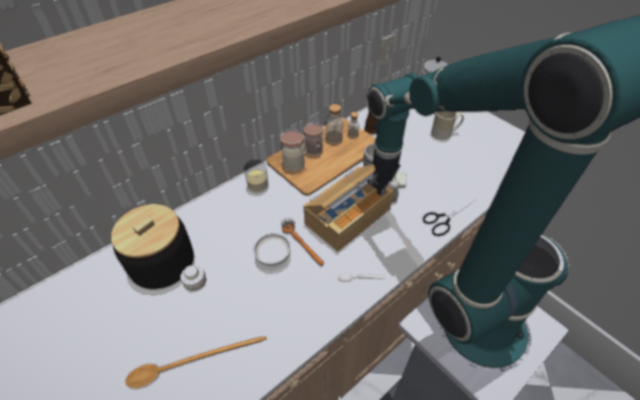

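View pics/w4.png

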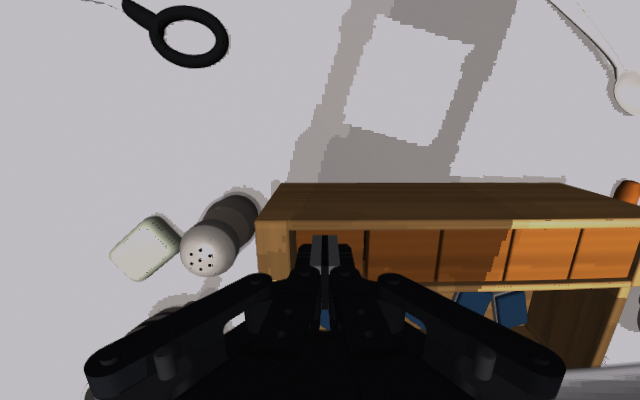

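The lid has sprung up: blue tablets show at (350,205) in the side view. I'll lift off the catch and move to mid-lid, staying in front of it.

Emit:
arm_command(rows=[{"xyz": [0, 0, 0], "delta_rot": [0, 0, 0], "gripper": 0}, {"xyz": [0, 0, -0.003], "delta_rot": [0, 0, 0], "gripper": 0}, {"xyz": [0, 0, -0.005], "delta_rot": [0, 0, 0], "gripper": 0}, {"xyz": [0, 0, -0.01], "delta_rot": [0, 0, 0], "gripper": 0}, {"xyz": [0, 0, -0.02], "delta_rot": [0, 0, 0], "gripper": 0}, {"xyz": [0, 0, -0.02], "delta_rot": [0, 0, 0], "gripper": 0}, {"xyz": [0, 0, -0.013], "delta_rot": [0, 0, 0], "gripper": 0}, {"xyz": [0.02, 0, 0], "delta_rot": [0, 0, 0], "gripper": 0}, {"xyz": [0.03, 0, 0], "delta_rot": [0, 0, 0], "gripper": 0}, {"xyz": [0.02, 0, 0], "delta_rot": [0, 0, 0], "gripper": 0}, {"xyz": [0.01, 0, 0], "delta_rot": [0, 0, 0], "gripper": 0}, {"xyz": [0, 0, 0], "delta_rot": [0, 0, 0], "gripper": 0}])

```text
time: 9.2
tool_pos: [0.4426, 0.0138, 0.1579]
tcp_rot: [2.153, 2.284, 0.002]
wrist_force: [-0.4, -0.5, 0.3]
width: -0.001
```

```bash
python3 -c "
from h import *
to(b2w(-.01,0,.158)); to(b2w(.051,0,.158))
shot('side','s5.png')
shot('wrist','w5.png')
a=shot('top','t5.png');cv2.imwrite('pics/t5c.png',cv2.resize(a['pixels'][150:265,270:430,::-1],None,fx=5,fy=5,interpolation=cv2.INTER_NEAREST))
a=dict(np.load('pics/s5.npz'));cv2.imwrite('pics/s5c.png',cv2.resize(a['pixels'][130:260,270:430,::-1],None,fx=4.5,fy=4.5,interpolation=cv2.INTER_NEAREST))"
```

```text
t 9.2 pos [0.4426 0.0138 0.1579] F [-0.44 -0.48  0.29] w -0.001
tool delta [-0.0005  0.0434 -0.    ] rot [0.0032 0.0011 0.0017]
t 9.2 pos [0.4426 0.0138 0.1579] F [-0.44 -0.48  0.29] w -0.001
tool delta [-0.0006  0.1044  0.0002] rot [0.0032 0.0011 0.0017]
```

View pics/s5c.png

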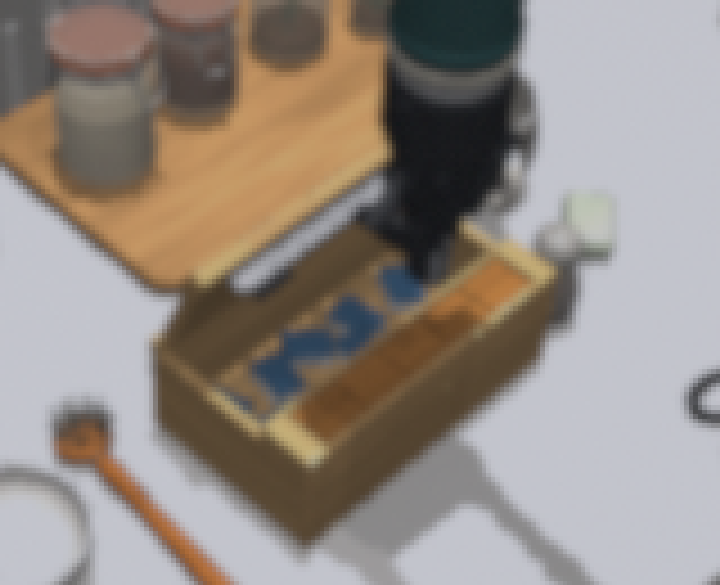

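View pics/w5.png

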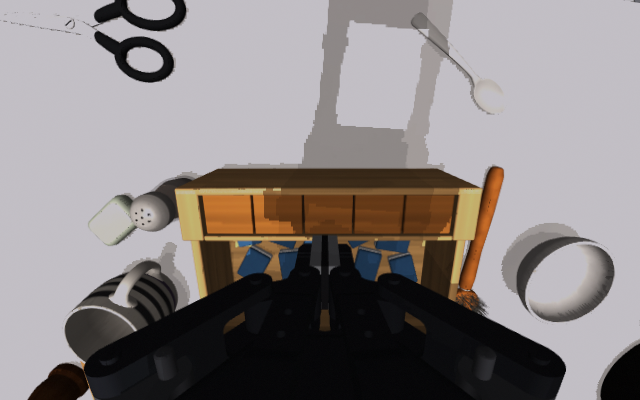

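View pics/t5c.png

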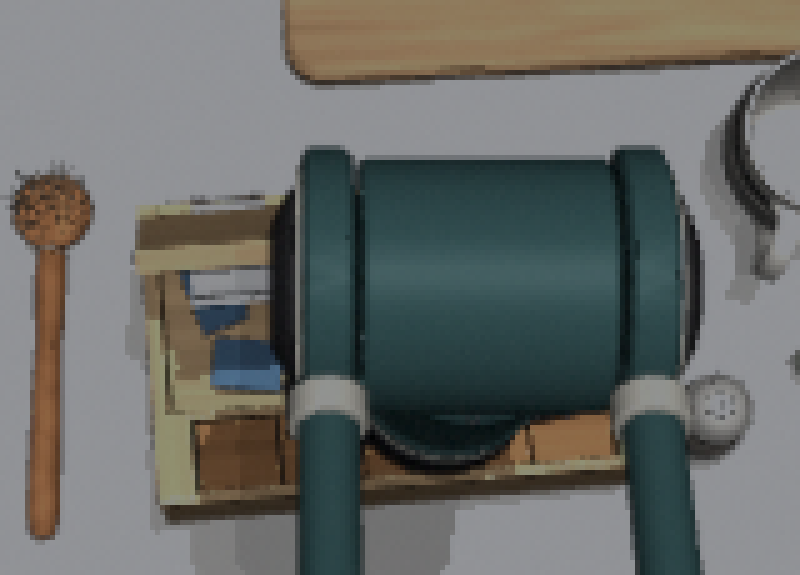

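The lid stands at about 1.2 rad, with its steel strip toward the finger (side crop, (310,240)), and the bystanders look unmoved. Now I'll push it back slowly.

Emit:
arm_command(rows=[{"xyz": [0, 0.009, 0], "delta_rot": [0, 0, 0], "gripper": 0}, {"xyz": [0, 0.009, 0], "delta_rot": [0, 0, 0], "gripper": 0}, {"xyz": [0, 0.009, 0], "delta_rot": [0, 0, 0], "gripper": 0}, {"xyz": [0, 0.009, 0], "delta_rot": [0, 0, 0], "gripper": 0}, {"xyz": [0, 0.006, 0], "delta_rot": [0, 0, 0], "gripper": 0}, {"xyz": [0, 0.005, 0], "delta_rot": [0, 0, 0], "gripper": 0}, {"xyz": [0, 0.005, 0], "delta_rot": [0, 0, 0], "gripper": 0}, {"xyz": [0, 0.005, 0], "delta_rot": [0, 0, 0], "gripper": 0}, {"xyz": [0, 0.005, 0], "delta_rot": [0, 0, 0], "gripper": 0}, {"xyz": [0, 0.005, 0], "delta_rot": [0, 0, 0], "gripper": 0}])

```text
time: 10.35
tool_pos: [0.5099, 0.0169, 0.1579]
tcp_rot: [2.155, 2.282, 0.002]
wrist_force: [-1.2, 0.4, 0.3]
width: 0.001
```

```bash
python3 -c "
from h import *
to(b2w(.051,0,.158))
a=shot('side','s6.png');cv2.imwrite('pics/s6c.png',cv2.resize(a['pixels'][130:260,270:430,::-1],None,fx=4.5,fy=4.5,interpolation=cv2.INTER_NEAREST))"
```

```text
t 10.35 pos [0.5099 0.0169 0.1579] F [-1.24  0.39  0.26] w 0.001
tool delta [0.0003 0.0371 0.    ] rot [ 0.0031  0.001  -0.0003]
```

View pics/s6c.png

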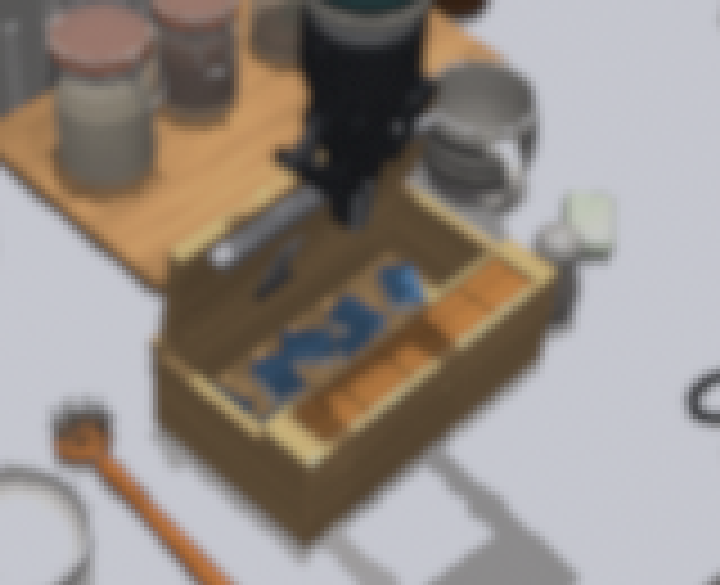

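The lid is moving back with about 1 N on the strip. I'll go on, more slowly near the tipping point.

Emit:
arm_command(rows=[{"xyz": [0, 0.005, 0], "delta_rot": [0, 0, 0], "gripper": 0}, {"xyz": [0, 0.005, 0], "delta_rot": [0, 0, 0], "gripper": 0}, {"xyz": [0, 0.005, 0], "delta_rot": [0, 0, 0], "gripper": 0}, {"xyz": [0, 0.005, 0], "delta_rot": [0, 0, 0], "gripper": 0}, {"xyz": [0, 0.004, 0], "delta_rot": [0, 0, 0], "gripper": 0}, {"xyz": [0, 0.004, 0], "delta_rot": [0, 0, 0], "gripper": 0}, {"xyz": [0, 0.003, 0], "delta_rot": [0, 0, 0], "gripper": 0}, {"xyz": [0, 0.003, 0], "delta_rot": [0, 0, 0], "gripper": 0}, {"xyz": [0, 0.003, 0], "delta_rot": [0, 0, 0], "gripper": 0}, {"xyz": [0, 0, 0], "delta_rot": [0, 0, 0], "gripper": 0}, {"xyz": [0, 0, 0], "delta_rot": [0, 0, 0], "gripper": 0}])

```text
time: 11.5
tool_pos: [0.5465, 0.019, 0.1579]
tcp_rot: [2.155, 2.282, 0.002]
wrist_force: [0.9, 0.4, -0.1]
width: 0.003
```

```bash
python3 -c "
from h import *
to(b2w(.051,0,.158))
a=shot('side','s7.png');cv2.imwrite('pics/s7c.png',cv2.resize(a['pixels'][130:260,270:430,::-1],None,fx=4.5,fy=4.5,interpolation=cv2.INTER_NEAREST))"
```

```text
t 11.5 pos [0.5465 0.019  0.1579] F [ 0.86  0.38 -0.07] w 0.003
tool delta [ 0.0004  0.0004 -0.0001] rot [ 0.0028  0.001  -0.0004]
```

View pics/s7c.png

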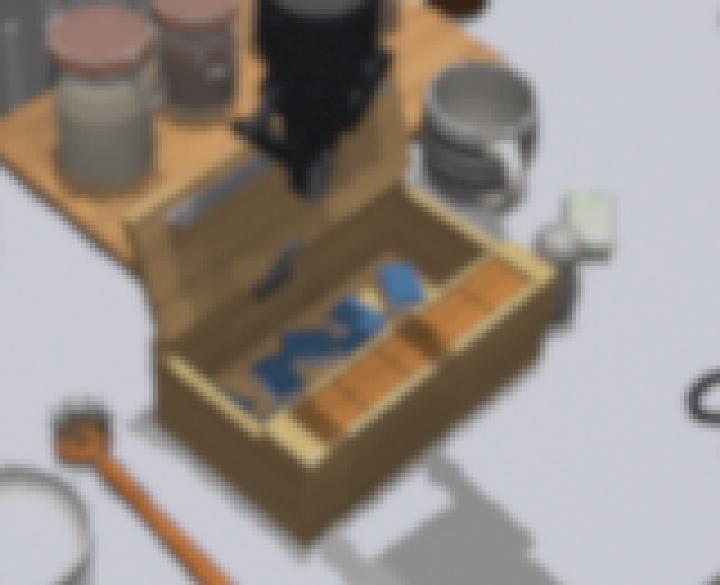

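Emit:
arm_command(rows=[{"xyz": [0, 0, 0], "delta_rot": [0, 0, 0], "gripper": 0}, {"xyz": [0, 0, 0], "delta_rot": [0, 0, 0], "gripper": 0}, {"xyz": [0, 0, 0], "delta_rot": [0, 0, 0], "gripper": 0}, {"xyz": [0, 0, 0], "delta_rot": [0, 0, 0], "gripper": 0}, {"xyz": [0, 0, 0], "delta_rot": [0, 0, 0], "gripper": 0}])

```text
time: 12.05
tool_pos: [0.5465, 0.019, 0.1581]
tcp_rot: [2.155, 2.282, 0.002]
wrist_force: [-0.1, -0.4, 0.1]
width: 0.003
```

```bash
python3 -c "
from h import *
to(b2w(.051,0,.158))
a=shot('side','s8.png');cv2.imwrite('pics/s8c.png',cv2.resize(a['pixels'][130:260,270:430,::-1],None,fx=4.5,fy=4.5,interpolation=cv2.INTER_NEAREST))
o,d=rays(a,[(x/4.5+270,y/4.5+130) for x,y in [(127,225),(385,85),(150,300)]])
for (x,y),dd in zip([(127,225),(385,85),(150,300)],d):
  u,v=int(x/4.5+270)+1,int(y/4.5+130)+1; print((o+dd*a['range_z'][v,u]).round(3))"
```

```text
t 12.05 pos [0.5465 0.019  0.1581] F [-0.14 -0.36  0.14] w 0.003
tool delta [0.0003 0.0003 0.0001] rot [ 0.0031  0.001  -0.0004]
[0.591 0.134 0.167]
[ 0.702 -0.211  0.018]
[0.562 0.14  0.125]
```

View pics/s8c.png

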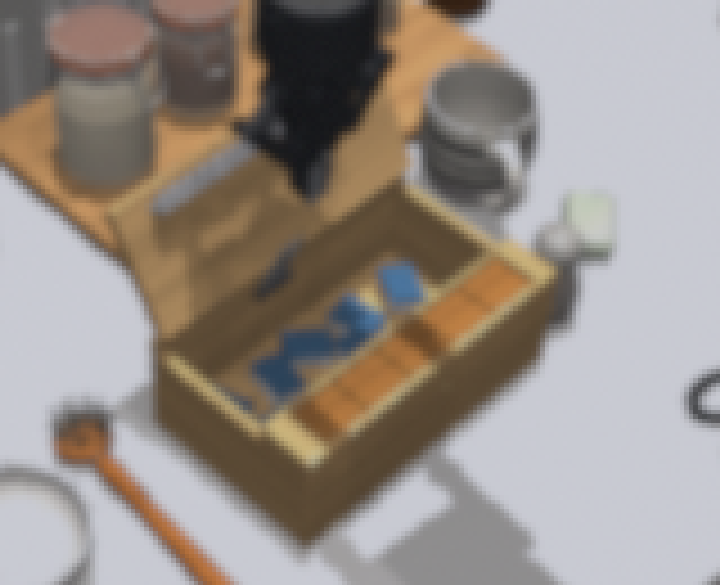

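The lid has fallen back and the wrist force is near zero. I'll withdraw forward and up, then check.

Emit:
arm_command(rows=[{"xyz": [0, -0.01, 0], "delta_rot": [0, 0, 0], "gripper": 0}, {"xyz": [0, -0.02, -0.01], "delta_rot": [0, 0, 0], "gripper": 0}, {"xyz": [0, -0.03, -0.02], "delta_rot": [0, 0, 0], "gripper": 0}, {"xyz": [0, -0.03, -0.03], "delta_rot": [0, 0, 0], "gripper": 0}, {"xyz": [0, -0.02, -0.03], "delta_rot": [0, 0, 0], "gripper": 0}, {"xyz": [0, -0.01, -0.03], "delta_rot": [0, 0, 0], "gripper": 0}, {"xyz": [-0.03, 0, -0.02], "delta_rot": [0, 0, 0], "gripper": 0}, {"xyz": [-0.04, 0, 0], "delta_rot": [0, 0, 0], "gripper": 0}, {"xyz": [-0.04, 0, 0], "delta_rot": [0, 0, 0], "gripper": 0}, {"xyz": [-0.03, 0, 0], "delta_rot": [0, 0, 0], "gripper": 0}, {"xyz": [0, 0, 0], "delta_rot": [0, 0, 0], "gripper": 0}, {"xyz": [0, 0, 0], "delta_rot": [0, 0, 0], "gripper": 0}])

```text
time: 13.3
tool_pos: [0.4336, -0.1277, 0.2975]
tcp_rot: [2.158, 2.281, 0.003]
wrist_force: [-0.5, 0.6, 0.0]
width: -0.005
```

```bash
python3 -c "
from h import *
to(b2w(.051,0,.158))
a=shot('side','s9.png');cv2.imwrite('pics/s9c.png',cv2.resize(a['pixels'][130:260,270:430,::-1],None,fx=4.5,fy=4.5,interpolation=cv2.INTER_NEAREST))
b=shot('top','t9.png');cv2.imwrite('pics/t9c.png',cv2.resize(b['pixels'][140:265,225:465,::-1],None,fx=3.3,fy=3.3,interpolation=cv2.INTER_NEAREST))
# depth points of the lid in the side view, box frame
H,W=a['range_z'].shape; uu,vv=np.meshgrid(np.arange(280,370),np.arange(150,215)); p=np.c_[uu.ravel(),vv.ravel()]
o,d=rays(a,p); X=o+d*a['range_z'][p[:,1],p[:,0]][:,None]
R=np.array([[np.cos(YAW),-np.sin(YAW)],[np.sin(YAW),np.cos(YAW)]])
B=(X[:,:2]-C)@R; B[:,0]-=.052
k=(X[:,2]>.105)&(X[:,2]<.2)&(B[:,0]<.15)&(B[:,0]>.05)&(B[:,1]>.02)&(B[:,1]<.115)
f=np.polyfit(X[k,2],B[k,0],1); print(k.sum(),'lid angle',np.pi/2+np.arctan(f[0]),'zmax',X[k,2].max())
g=k; 
# bystander pixel change
a0=dict(np.load('pics/top0.npz'))['pixels'].astype(int); dd=np.abs(a0-b['pixels']).max(2)
for n,(x,y) in dict(mug=(434,180),brush=(280,220),bowl=(242,211),shaker=(412,233),soap=(441,219)).items(): print(n,dd[y-18:y+18,x-14:x+14].mean().round(1))
"
```

```text
t 13.3 pos [ 0.4336 -0.1277  0.2975] F [-0.52  0.6   0.01] w -0.005
tool delta [0.1406 0.1209 0.1398] rot [ 0.0024  0.0002 -0.0024]
884 lid angle 1.9976101534166129 zmax 0.19657289019725044
mug 47.7
brush 16.2
bowl 16.3
shaker 48.3
soap 86.0
```

View pics/s9c.png

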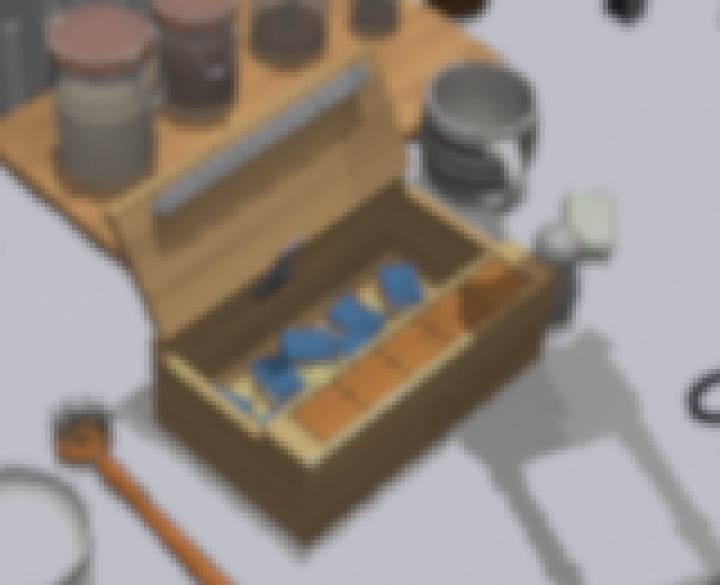

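View pics/t9c.png

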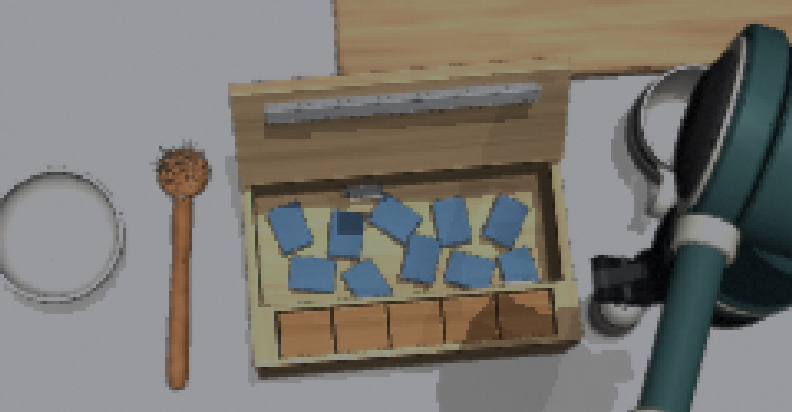

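```bash
python3 -c "
from h import *
print(bot.finish_job())"
```

```text
the job is handed in; nothing more can be done
None
```

The box is open: the lid leans back on its stop, the catch is free, and I handed the job in at about 13.4 s of the 51 s allowed.

- **Catch:** The first tile I felt, the right-hand one (box y = -80 mm), gave way. It went down smoothly at about 1.5–3 N and the lid sprang up at about 6 mm of travel. I did not need to touch the other four tiles. The lid let go about 1–2 mm deeper than the 4–5 mm stated, roughly what the 2 mm calibration and contact-height uncertainty could explain.
- **Lid:** I lifted off the catch, moved to mid-lid and pushed the steel strip back with about 1 N. Past upright the lid fell back on its own.
- **Last checks:**
  - In the side camera's depth data the lid fits at about 2.0 rad, against 2.09 for the stop. The difference is roughly the fit error.
  - The top view shows all five tiles looking level.
  - The tool hangs clear at z = 0.30 m with wrist force near zero.
- **Bystanders:** All five look unmoved: the mug, shaker, soap and brush in the side views, the bowl and brush from above. My top-view pixel-change check did not help confirm this, because the arm covered the mug, shaker and soap and the lighting had changed.

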